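# Sweep the round inlay discs through the gate

### The job

Sweep the three round ceramic discs over the sorting board and through the gate one at a time, so that each drops into the slot before the next follows. Push them with the fingertips, never picking any up, and leave the square tile and everything else where it is.

Things in the scene. Friction and masses are not known exactly. Their poses are not given: they have to be found in the camera images.
- sorter: wooden sorting box fixed to the table. Origin: on the table under the middle of its gate; z up, +x from the gate into the board (away from the robot), y along the gated fence. Flat dark board, top 90 mm above the table, x 0 to 180, y -145 to 145 mm, fenced all round but for the gate; wooden fences 15 mm above the board. Discs tip into the slot by themselves once their centre passes x = -6 mm.
- gate (a point): middle of the gate, a 48 mm wide opening (y -24 to 24 mm) in the near fence, at board height (90 mm above the table) and the fence's inner face; axes as the sorting box. This fence is 6 mm thick (x -6 to 0) and the board ends at its outer face. Pushing a disc's centre to x = -10 to -14 mm drops it; the fingers need not pass the gate.
- slot (a point): centre of the slot's floor, 6 mm above the table; axes as the sorting box. The open-topped slot lies just beyond the gate: x -6 to -62, y -45 to 45 mm in the box's frame, 84 mm deep below the board; its front wall, 6 mm thick, is 105 mm above the table.
- disc_a: round ivory-coloured ceramic inlay disc, 34 mm across, 9 mm thick, 15 to 25 g, lying flat and loose on the sorting board, 85 to 130 mm from the gate. Origin: centre of its underside; z up (its turn about z means nothing).
- disc_b: round ivory-coloured ceramic inlay disc, 34 mm across, 9 mm thick, 15 to 25 g, lying flat and loose on the sorting board, 85 to 130 mm from the gate. Origin: centre of its underside; z up (its turn about z means nothing).
- disc_c: round ivory-coloured ceramic inlay disc, 34 mm across, 9 mm thick, 15 to 25 g, lying flat and loose on the sorting board, 85 to 130 mm from the gate. Origin: centre of its underside; z up (its turn about z means nothing).
- square: square ivory-coloured ceramic tile, 31 x 31 mm, 9 mm thick, lying on the sorting board among the discs. To be left where it is. Origin: centre of its underside.
- jar: screw-top amber glass jar, 38 mm across, 45 mm tall, standing in a far corner of the sorting board. Origin: centre of its underside.
- weight: small brass weight with a knob, 34 mm across, 42 mm tall, standing in the other far corner of the sorting board. Origin: centre of its underside.
- brush: brush lying on the table at the -y side of the sorting box. Origin: under its middle.
- pencil: yellow pencil, 178 mm long, 7 mm thick, lying on the table at the +y side of the sorting box. Origin: under its middle.
- palette_knife: palette knife lying on the table to the robot's right. Origin: under its middle.
- beaker: off-white plastic beaker, 72 mm across, 85 mm tall, to the robot's right. Origin: centre of its underside.
- lacquer_pot: black pot with a stick standing in it, 68 mm across, 150 mm tall with the stick, to the robot's left. Origin: centre of its underside.

How it is judged (in metres and radians):
On the way, in this order (a step that is already met when the one before it is completed fails the run):
1. one disc lies in the slot, the other two are still on the board ((((x of disc_a in the frame of sorter between -0.065 and -0.006 m and y of disc_a in the frame of sorter between -0.048 and 0.048 m and z of disc_a in the frame of sorter below 0.076 m) and z of each of disc_b, disc_c in the frame of sorter above 0.084 m) or (z of each of disc_a, disc_c in the frame of sorter above 0.084 m and (x of disc_b in the frame of sorter between -0.065 and -0.006 m and y of disc_b in the frame of sorter between -0.048 and 0.048 m and z of disc_b in the frame of sorter below 0.076 m)) or (z of each of disc_a, disc_b in the frame of sorter above 0.084 m and (x of disc_c in the frame of sorter between -0.065 and -0.006 m and y of disc_c in the frame of sorter between -0.048 and 0.048 m and z of disc_c in the frame of sorter below 0.076 m)))), for 0.2 s.
2. two discs lie in the slot, the third is still on the board ((((x of disc_a in the frame of sorter between -0.065 and -0.006 m and y of disc_a in the frame of sorter between -0.048 and 0.048 m and z of disc_a in the frame of sorter below 0.076 m) and (x of disc_b in the frame of sorter between -0.065 and -0.006 m and y of disc_b in the frame of sorter between -0.048 and 0.048 m and z of disc_b in the frame of sorter below 0.076 m) and z of disc_c in the frame of sorter above 0.084 m) or ((x of disc_a in the frame of sorter between -0.065 and -0.006 m and y of disc_a in the frame of sorter between -0.048 and 0.048 m and z of disc_a in the frame of sorter below 0.076 m) and z of disc_b in the frame of sorter above 0.084 m and (x of disc_c in the frame of sorter between -0.065 and -0.006 m and y of disc_c in the frame of sorter between -0.048 and 0.048 m and z of disc_c in the frame of sorter below 0.076 m)) or (z of disc_a in the frame of sorter above 0.084 m and (x of disc_b in the frame of sorter between -0.065 and -0.006 m and y of disc_b in the frame of sorter between -0.048 and 0.048 m and z of disc_b in the frame of sorter below 0.076 m) and (x of disc_c in the frame of sorter between -0.065 and -0.006 m and y of disc_c in the frame of sorter between -0.048 and 0.048 m and z of disc_c in the frame of sorter below 0.076 m)))), for 0.2 s.
At the end, for the whole second after the job is handed in: All three discs lie at rest in the slot (inside its walls, their centres at least 14 mm below the board's top), and the square tile lies on the board within 30 mm of where it was (x of disc_a in the frame of sorter between -0.065 and -0.006 m and y of disc_a in the frame of sorter between -0.048 and 0.048 m and z of each of disc_a, disc_b, disc_c in the frame of sorter below 0.076 m and x of disc_b in the frame of sorter between -0.065 and -0.006 m and y of disc_b in the frame of sorter between -0.048 and 0.048 m and x of disc_c in the frame of sorter between -0.065 and -0.006 m and y of disc_c in the frame of sorter between -0.048 and 0.048 m and linear speed of each of disc_a, disc_b, disc_c below 0.02 m/s and distance of square from where it was at the start of the episode below 0.03 m and z of square in the frame of sorter above 0.084 m); the robot touches nothing.
It fails at once if a disc is lifted more than 12 mm off the board (z of any of disc_a, disc_b, disc_c in the frame of sorter above 0.102 m).
It fails at once if the square tile is moved more than 30 mm (distance of square from where it was at the start of the episode above 0.03 m).
It fails at once if a bystander is moved more than 30 mm or tipped over (distance of any of jar, weight, brush, pencil, palette_knife, beaker, lacquer_pot from where it was at the start of the episode above 0.03 m or angle between any of jar, weight, beaker, lacquer_pot's own z axis and vertical above 0.6 rad).
It also fails if it takes over 64 s, if anything falls off the work surface, if the arm or the gripper's body presses on something with over 40 N, if the wrist force passes 120 N, or if a joint passes its speed limit or range.

### The arm

A 6-joint arm with a two-finger parallel gripper is mounted at the origin on the work surface. World frame = base frame: x ahead of the robot, y to its left, z up, the work surface at z = 0. Lengths are in mm, angles in degrees, forces in N, time in s.
With the tool pointing down it reaches from about 300 to 850 mm from the base axis. Payload 4.2 kg.
Tool frame: the origin (TCP) lies at the very end of the fingers, on their centre line; the grasp point (between the pads) lies 19 mm behind it (env.grip_depth is the distance from the TCP to the grasp point, in mm); z points along the fingers, y is the line along which they close (so a half turn about z gives the same grasp; the last joint's range is limited). The gripper opens to 91 mm and grips with 3 to 60 N. Pads are 32 mm wide; open, the fingers measure 118 mm over their backs; the gripper's body (76 mm by 178 mm) begins 60 mm behind the grasp point.
Start: joints at [-1.146, 18.312, 89.639, -0, 72.044, -1.146], TCP at [575.016, 0, 213.976] pointing down, gripper open.
Joint ranges: [-177.97, 177.97], [-48.28, 115.42], [12.27, 149.76], [-77.06, 257.06], [2.81, 150.46], [-146.56, 146.56]. Speed limits (degrees/s): [147.25, 147.25, 180, 180, 180, 180].

### API

Orientations are given as [roll, pitch, yaw] about the fixed x, y, z axes, in that order (R = Rz(yaw) Ry(pitch) Rx(roll)).
In Python, from workcell import env, cams gives the robot as it stands.
- The arm moves only by the tool apply_moves, never from a script. Its argument "deltas" is a list of rows, each a list of 5 numbers: the shift along the tool's x, y, z in m, then the turn about the tool's z in rad, then the opening, from -1 (shut) to 1 (fully open), so that 0 is half open. In form: [[tx, ty, tz, roll, gripper], ...]. A call has 1 to 5 rows; each row is the pose to reach, as a shift and turn from the pose commanded when the call began, along the tool's axes at that moment; what a row does not reach only later rows make up. A row lasts 1/10 s, in which the tool goes at most 50 mm and 8.59 degrees, less where a joint would pass 70% of its speed; a pose out of reach is approached as far as the arm can. A call with a gripper value outside its range is refused whole. The fingers move at their own pace and stop on an object; "grip_force" is the grip in N (left out, the last holds). Time passes only in rows, so rows that repeat a pose let the fingers close. It gives the time, the measured TCP pose, the force, the opening and the grip force at its end, in the units of the state.
- env.state(): the state, without advancing time (a new reading comes with each control period).
- cams.grab_frame(name): name is "scene" or "side" or "wrist"; returns the picture (420x560x3 uint8, blue, green, red); there is no depth.
- cams.get_calibration(name): a dict with "mtx" (3x3 intrinsics, pixels), "eye" and "attitude" of the camera in the world; the wrist camera has in their place "tool_from_camera" (4x4, takes a point from camera to tool coordinates, whose origin is the TCP and whose axes are the flange's). Camera axes: x right, y down, z forward; pixel columns grow to the right and rows downward; lengths in mm; the calibration is good to about 2 mm. A picture is of the moment at which its call begins: read the wrist's pose just before it. get_calibration takes no time and is no camera call.
- env.job_done(): hands the job in; it is judged then, once.
The state is a dict: "time_s": time; "qpos": joint angles; "qvel": joint speeds; "effort": joint torques, N m; "ee_pos": TCP position; "ee_rot": TCP orientation; "force": force on the tool from outside, world axes, zero at the start; "torque": the same for the moment, N m; "gripper_width": finger opening in mm; "gripper_force": force on a finger pad.
Only numpy, scipy, OpenCV 4.12 (cv2) and the standard library are available. Lean on these libraries where they do the work, as an engineer would, in place of code of your own. Each camera call takes 0.05 s, during which the arm holds its last target. There are 200 camera calls.

## Working session

There is one attempt and no reset: what is moved stays moved. The work goes in short steps, Python scripts to look and compute and a tool call to move; the robot and the scene stay as the last step left them, time stands still between calls to the robot, and variables do not carry over. Pictures are saved under pics/ and viewed, at most 10 in all, crops included, and the job is handed in when it is done.

Besides the shell and the picture viewer there is one more tool, called after "Request:" as name(argument=value, ...), one argument or row to a line, values as JSON. apply_moves: Moves the arm, as the interface text tells. Its arguments: {"type":"object","properties":{"deltas":{"type":"array"},"grip_force":{"type":"number"}},"required":["deltas"]}

```bash
mkdir -p pics; python3 - <<'E'
from workcell import env,cams
import cv2,numpy as np
print(env.state())
for n in("scene","side","wrist"):
    print(n,cams.get_calibration(n))
a=cams.grab_frame("scene");b=cams.grab_frame("wrist");c=cams.grab_frame("side")
for n,i in zip("scene wrist side".split(),(a,b,c)): cv2.imwrite(f"pics/{n}0.png",i)
E
```

```text
{'time_s': 0.0, 'qpos': array([-1.14616829e+00,  1.83522616e+01,  8.97081396e+01, -5.94502855e-04,
        7.20429071e+01, -1.14681214e+00]), 'qvel': array([ 0.08057579,  0.00714495,  0.0216692 ,  0.06306501,  0.03294005,
       -0.03911021]), 'effort': array([-5.01459035e-04, -4.12465632e+01, -2.31973493e+01,  7.28826877e-02,
        4.58198413e-02, -1.41870069e-04]), 'ee_pos': array([5.74485000e+02, 5.22062733e-03, 2.13102313e+02]), 'ee_rot': array([-1.79896701e+02, -1.50254496e-03,  9.00008263e+01]), 'force': array([0.19091698, 0.02402228, 0.95830846]), 'torque': array([-0.02076111,  0.00134506, -0.01633933]), 'gripper_force': 0.0, 'gripper_width': 91.01752792024278}
scene {'mtx': array([[395.69958604,   0.        , 274.61783385],
       [  0.        , 395.69958604, 214.27543503],
       [  0.        ,   0.        ,   1.        ]]), 'eye': array([1320.84668496,  137.49240817,  771.63460517]), 'attitude': array([-129.27446063,    0.94966299,   97.39186305])}
side {'mtx': array([[486.53734314,   0.        , 284.48367656],
       [  0.        , 486.53734314, 216.56136493],
       [  0.        ,   0.        ,   1.        ]]), 'eye': array([ 99.10171356, 847.24129349, 835.90453789]), 'attitude': array([-129.75327257,   -0.27997736, -153.19700429])}
wrist {'mtx': array([[376.28896973,   0.        , 279.50591434],
       [  0.        , 376.28896973, 213.70966532],
       [  0.        ,   0.        ,   1.        ]]), 'tool_from_camera': array([[ 4.92338786e-04, -9.70769666e-01, -2.40012526e-01,
         6.73633892e+01],
       [ 9.99999740e-01,  6.04626954e-04, -3.94207958e-04,
         6.58250852e-01],
       [ 5.27803171e-04, -2.40012270e-01,  9.70769711e-01,
        -1.70554400e+02],
       [ 0.00000000e+00,  0.00000000e+00,  0.00000000e+00,
         1.00000000e+00]])}
```

View pics/scene0.png

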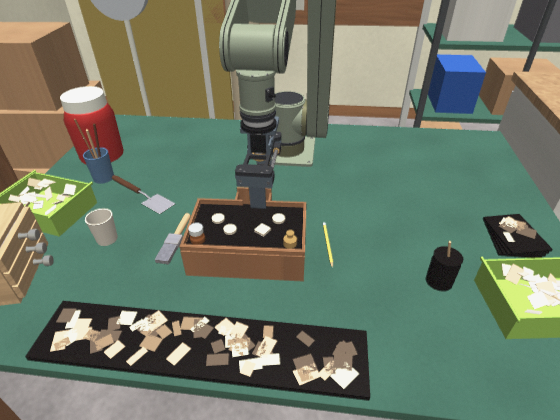

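View pics/wrist0.png

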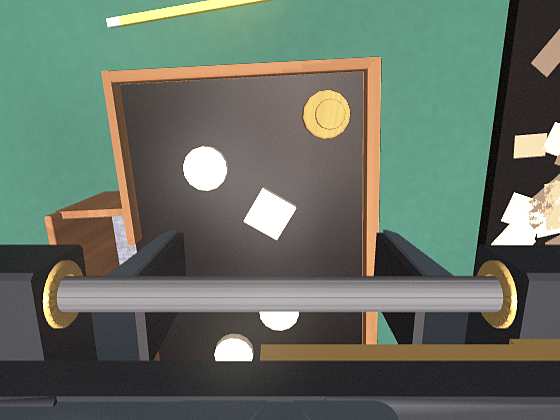

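The scene view shows the discs at about (218,218), (230,229) and (279,218), and the square at (262,230). The wrist view shows the +y half of the board: a disc at (205,168) and the square at (270,213), with the other two discs half hidden by the gripper at the bottom. I'll move up and toward −y so the whole board is in view.

Request:
apply_moves(
  deltas=[
    [-0.03, 0, -0.03, 0, 0],
    [-0.06, 0, -0.07, 0, -1],
    [-0.1, 0, -0.1, 0, -1],
    [-0.11, 0, -0.13, 0, -1],
    [-0.11, 0, -0.13, 0, -1],
  ],
)

```text
time_s: 0.65
ee_pos: [576.5, -112.2, 348.3]
ee_rot: [179.5, 0.1, 89.8]
force: [0.2, -0.1, -0.0]
gripper_width: 54.0
gripper_force: 0.0
```

```bash
cat > h.py <<'E'
from workcell import env,cams
import cv2,numpy as np
from scipy.spatial.transform import Rotation as R
def grab(n,save=None):
    s=env.state();c=cams.get_calibration(n)
    if n=="wrist":
        T=np.eye(4);T[:3,:3]=R.from_euler("xyz",s["ee_rot"],degrees=True).as_matrix();T[:3,3]=s["ee_pos"]
        T=T@c["tool_from_camera"]
    else:
        T=np.eye(4);T[:3,:3]=R.from_euler("xyz",c["attitude"],degrees=True).as_matrix();T[:3,3]=c["eye"]
    im=cams.grab_frame(n)
    if save: cv2.imwrite("pics/"+save,im)
    return im,T,c["mtx"]
def cast(T,K,uv,z):
    d=(np.linalg.inv(K)@np.c_[np.atleast_2d(uv),np.ones(len(np.atleast_2d(uv)))].T).T@T[:3,:3].T
    return T[:3,3]+d*((z-T[2,3])/d[:,2])[:,None]
def blobs(im,T,K,z=99,amin=30):
    h=cv2.cvtColor(im,cv2.COLOR_BGR2HSV)
    m=cv2.inRange(h,(0,0,190),(40,70,255))
    out=[]
    for c in cv2.findContours(m,cv2.RETR_EXTERNAL,cv2.CHAIN_APPROX_NONE)[0]:
        if cv2.contourArea(c)<amin: continue
        mo=cv2.moments(c);uv=(mo["m10"]/mo["m00"],mo["m01"]/mo["m00"])
        p=cast(T,K,uv,z)[0]
        q=cast(T,K,c[:,0].astype(float),z)[:,:2]
        w=cv2.minAreaRect(q.astype(np.float32))
        if 400<p[0]<850 and -220<p[1]<220: out.append((np.round(uv),np.round(p[:2],1),np.round(w[1]),round(w[2]),))
    return out
E
python3 - <<'E'
from h import *
for n in("wrist","scene"):
    im,T,K=grab(n,n+"1.png"); print(n)
    for b in blobs(im,T,K): print(b)
E
```

```text
wrist
(array([448., 238.]), array([ 776.3, -178.9]), array([23., 44.]), 90)
(array([241., 196.]), array([ 534.7, -128.1]), array([32., 33.]), 90)
(array([508., 188.]), array([ 838.2, -120.3]), array([21., 40.]), 61)
(array([453., 172.]), array([ 774.2, -101.9]), array([43., 37.]), 57)
(array([275., 159.]), array([573.9, -87.1]), array([32., 32.]), 90)
(array([477., 107.]), array([791.5, -31.1]), array([90., 55.]), 37)
(array([268.,  79.]), array([566.6,  -3. ]), array([31., 31.]), 60)
(array([461.,  48.]), array([767.8,  27.8]), array([17., 16.]), 6)
(array([220.,  43.]), array([517.6,  32.6]), array([33., 32.]), 88)
(array([518.,  49.]), array([827.3,  26.4]), array([56., 86.]), 55)
scene
(array([262., 229.]), array([567.6,  -4.2]), array([31., 31.]), 60)
(array([229., 228.]), array([575.1, -88.5]), array([31., 31.]), 45)
(array([278., 217.]), array([518.7,  32. ]), array([29., 32.]), 6)
(array([217., 217.]), array([ 536. , -129.7]), array([29., 31.]), 6)
```

View pics/wrist1.png

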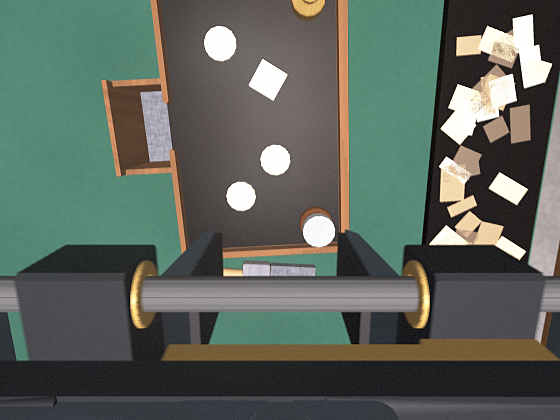

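The whole board is in view: discs at (220,43), (275,159) and (241,196), the square at (268,79), the jar at (318,230), the weight at the top, and the slot on the left with the gate between about (165,101) and (172,151). I'll zoom in on the gate.

```bash
python3 - <<'E'
import cv2
im=cv2.imread("pics/wrist1.png")[70:190,90:240]
cv2.imwrite("pics/crop1.png",cv2.resize(im,None,fx=5,fy=5,interpolation=cv2.INTER_CUBIC))
E
```

```text
(no output)
```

View pics/crop1.png

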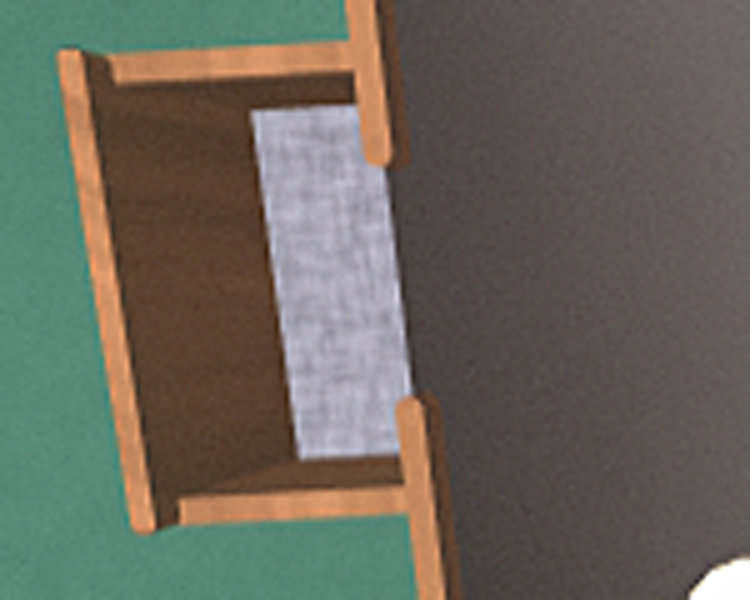

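```bash
cat >> h.py <<'E'
def S(p,g,a): # world->sorter xy
    c,s=np.cos(a),np.sin(a); return (np.atleast_2d(p)[:,:2]-g)@np.array([[c,-s],[s,c]])
E
python3 - <<'E'
from h import *
im,T,K=grab("wrist")
p=cast(T,K,[[168,102.8],[174.6,149.8],[161.5,40],[187,254]],105)[:,:2]; print(p)
g=(p[0]+p[1])/2; d=p[0]-p[1]; a=np.arctan2(-d[0],d[1]); print("gate",g,"width",np.linalg.norm(d),"yaw",np.degrees(a))
for b in blobs(im,T,K):
    if b[1][0]<600: print(b[1],S(b[1],g,a))
print("jar bottom~",S(cast(T,K,[[318,230]],135),g,a), "far fence inner",S(cast(T,K,[[338,100],[343,200]],105),g,a),env.state()["time_s"])
E
```

```text
[[ 458.95383104  -24.51029236]
 [ 462.600894    -73.04752128]
 [ 456.72870821   36.14966118]
 [ 468.94051454 -191.61932915]]
gate [460.77736252 -48.77890682] width 48.67405530957149 yaw 4.2971011246089885
[ 534.8 -128.3] [[ 67.85617608 -84.84394197]]
[573.9 -87.2] [[109.92581515 -46.78917264]]
[566.6  -3.1] [[108.94780385  37.62139242]]
[517.7  32.4] [[62.84521911 76.6855919 ]]
jar bottom~ [[ 146.73729928 -116.60070238]] far fence inner [[177.18556942  13.81544405]
 [178.69132019 -93.04196982]] 0.8
```

```bash
cat >> h.py <<'E'
G=np.array([460.8,-48.8]);A=np.radians(3.8)
def W(p): c,s=np.cos(A),np.sin(A); return G+np.array([c*p[0]-s*p[1],s*p[0]+c*p[1]])
def plan(disc,ang,back,z,flip=0):
    """disc: sorter xy, ang: push direction deg in sorter; prints tool deltas (m,rad)"""
    s=env.state(); psi=np.radians(s["ee_rot"][2])
    d=np.radians(ang); t=W(np.array(disc)-back*np.array([np.cos(d),np.sin(d)]))-s["ee_pos"][:2]
    yaw=d+A+(np.pi if flip else 0)
    th=(psi-yaw+np.pi)%(2*np.pi)-np.pi
    print("dx %.4f dy %.4f dz %.4f turn %.3f"%(*(np.array([[np.cos(psi),np.sin(psi)],[np.sin(psi),-np.cos(psi)]])@t/1000),(s["ee_pos"][2]-z)/1000,th), np.round(s["ee_pos"],1),np.round(s["ee_rot"],1),np.round(s["qpos"][5]),round(s["gripper_width"],1),s["time_s"])
E
python3 - <<'E'
from h import *
im=cv2.imread("pics/wrist1.png");h=cv2.cvtColor(im,cv2.COLOR_BGR2HSV)
print([S(p,G,A).round(1).tolist() for p in ([535.2,-128.8],[574.4,-87.8],[567,-3.5],[518,32.2])])
plan((110,-47),149,35,200)
E
```

```text
[[[68.9, -84.8]], [[110.8, -46.4]], [[109.0, 38.2]], [[62.4, 77.0]]]
dx 0.0052 dy 0.0303 dz 0.1427 turn -1.096 [ 574.5 -109.6  342.7] [-179.9   -0.    90. ] -12.0 42.0 0.8
```

Request:
apply_moves(
  deltas=[
    [0.001, 0.006, 0.02, -0.145, -0.6],
    [0.002, 0.012, 0.05, -0.29, -0.6],
    [0.003, 0.02, 0.08, -0.435, -0.6],
    [0.004, 0.026, 0.11, -0.58, -0.6],
    [0.005, 0.03, 0.14, -0.725, -0.6],
  ],
)

```text
time_s: 1.3
ee_pos: [604.1, -103.6, 200.7]
ee_rot: [-179.9, -0.2, 132.0]
force: [-0.4, -0.5, -0.5]
gripper_width: 17.9
gripper_force: 0.0
```

Request:
apply_moves(
  deltas=[
    [0, 0, 0, -0.14, -0.6],
    [0, 0, 0, -0.28, -0.6],
    [0, 0, 0, -0.371, -0.6],
    [0, 0, 0, -0.371, -0.6],
    [0, 0, 0, -0.371, -0.6],
  ],
)

```text
time_s: 1.8
ee_pos: [604.3, -104.2, 202.7]
ee_rot: [-180.0, -0.1, 152.7]
force: [0.6, 0.3, -0.3]
gripper_width: 18.2
gripper_force: 0.0
```

```bash
python3 - <<'E'
from h import *
plan((110.8,-46.4),149,35,94)
im,T,K=grab("wrist","w2.png")
for b in blobs(im,T,K): print(b[:3],S(b[1],G,A))
E
```

```text
dx -0.0009 dy 0.0009 dz 0.1087 turn -0.001 [ 604.3 -104.2  202.7] [-1.800e+02 -1.000e-01  1.527e+02] -74.0 18.2 1.8
(array([467., 354.]), array([782.3, -20.8]), array([13., 13.])) [[322.64884127   6.63138213]]
(array([452., 331.]), array([756.7, -24.9]), array([ 8., 25.])) [[296.83340069   4.23700796]]
(array([521., 339.]), array([789.,  23.]), array([38., 46.])) [[332.23690794  49.89105131]]
(array([280., 167.]), array([573.8, -87.7]), array([32., 33.])) [[110.17351119 -46.30342786]]
(array([204., 144.]), array([ 534.7, -128.6]), array([32., 33.])) [[ 68.44887125 -84.52219841]]
(array([ 65., 145.]), array([ 489.4, -217.8]), array([ 8., 72.])) [[  17.33683283 -170.52388169]]
(array([382., 102.]), array([566.4,  -3.6]), array([31., 31.])) [[108.36341535  38.10210248]]
(array([401.,  15.]), array([521.5,  30. ]), array([33., 22.])) [[65.78893248 74.60392995]]
```

View pics/w2.png

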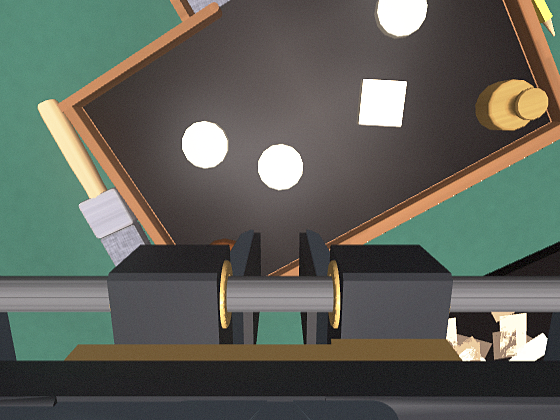

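Disc B is centred ahead of the fingertips at pixel (280,167), and the gap between the fingers lines up with it. I'll descend behind it.

Request:
apply_moves(
  deltas=[
    [-0.001, 0, 0.04, 0, -0.6],
    [-0.001, 0, 0.08, 0, -0.6],
    [-0.001, 0, 0.1, 0, -0.6],
    [-0.001, 0, 0.108, 0, -0.6],
    [-0.001, 0, 0.108, 0, -0.6],
  ],
)

```text
time_s: 2.35
ee_pos: [605.4, -105.2, 95.1]
ee_rot: [-180.0, -0.1, 152.8]
force: [-1.0, 1.0, 0.7]
gripper_width: 18.0
gripper_force: 0.0
```

```bash
python3 - <<'E'
from h import *
plan((110.5,-46.4),149,30.4,94);plan((32,0),149,30.4,94)
im,T,K=grab("wrist","w3.png")
for b in blobs(im,T,K): print(b[:3],S(b[1],G,A))
E
```

```text
dx 0.0054 dy 0.0012 dz 0.0011 turn -0.001 [ 605.4 -105.2   95.1] [-1.800e+02 -1.000e-01  1.528e+02] -74.0 18.0 2.35
dx 0.0966 dy 0.0005 dz 0.0011 turn -0.001 [ 605.4 -105.2   95.1] [-1.800e+02 -1.000e-01  1.528e+02] -74.0 18.0 2.35
(array([281., 191.]), array([573.9, -87.8]), array([33., 32.])) [[110.26666395 -46.4098354 ]]
(array([158., 155.]), array([ 534.8, -128.8]), array([32., 33.])) [[ 68.53539662 -84.72838609]]
(array([451.,  86.]), array([566.6,  -3.7]), array([31., 31.])) [[108.55634825  37.98906756]]
```

View pics/w3.png

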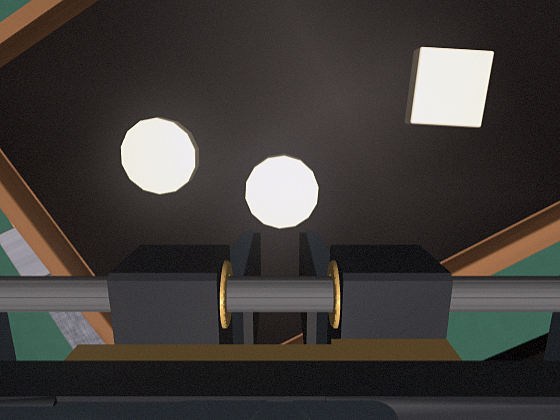

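The disc sits just ahead of the fingertips at (281,191) and nothing is in contact. I'll start the push.

Request:
apply_moves(
  deltas=[
    [0.006, 0.001, 0.001, 0, -0.6],
    [0.016, 0.001, 0.001, 0, -0.6],
    [0.026, 0.001, 0.001, 0, -0.6],
    [0.036, 0.001, 0.001, 0, -0.6],
    [0.046, 0.001, 0.001, 0, -0.6],
  ],
)

```text
time_s: 2.9
ee_pos: [564.6, -83.1, 95.5]
ee_rot: [180.0, 0.0, 152.8]
force: [0.3, 0.5, 0.8]
gripper_width: 18.4
gripper_force: 0.2
```

```bash
python3 - <<'E'
from h import *
plan((32,0),149,30.4,94)
im,T,K=grab("wrist","w4.png")
for b in blobs(im,T,K): print(b[:3],S(b[1],G,A))
s=env.state();print(S(s["ee_pos"],G,A),s["force"])
E
```

```text
dx 0.0502 dy -0.0005 dz 0.0015 turn 0.000 [564.6 -83.1  95.5] [180.    0.  152.8] -72.0 18.4 2.9
(array([160., 234.]), array([ 525.4, -124.7]), array([32., 14.])) [[ 59.42778581 -80.01442541]]
(array([279., 204.]), array([537.8, -69. ]), array([32., 33.])) [[ 75.49198027 -25.25867999]]
(array([437., 192.]), array([565.6,  -3.4]), array([30., 31.])) [[107.57842896  38.3546819 ]]
(array([474.,  50.]), array([516.7,  32.2]), array([32., 32.])) [[61.14528801 77.1172079 ]]
[[ 99.48987627 -40.20570557]] [-1.96812777  0.16047629  0.27360999]
```

Request:
apply_moves(
  deltas=[
    [0.01, 0, 0.001, 0, -0.6],
    [0.02, 0, 0.001, 0, -0.6],
    [0.03, 0, 0.001, 0, -0.6],
    [0.04, 0, 0.001, 0, -0.6],
    [0.05, 0, 0.001, 0, -0.6],
  ],
)

```text
time_s: 3.45
ee_pos: [520.1, -60.3, 93.9]
ee_rot: [-180.0, -0.0, 152.8]
force: [-0.2, 0.3, 0.1]
gripper_width: 18.0
gripper_force: 0.1
```

```bash
cat > look.py <<'E'
from h import *
import sys
im,T,K=grab("wrist","last.png")
for b in blobs(im,T,K):
    p=S(b[1],G,A)[0]
    if -80<p[0]<180 and abs(p[1])<145: print(b[0],b[2],p.round(1))
s=env.state();print("tcp",S(s["ee_pos"],G,A).round(1),s["force"].round(1))
for a in sys.argv[1:]: plan(*eval(a))
E
python3 look.py "((32,0),180,28.5,94)"
```

```text
[452. 319.] [4. 9.] [124.5  43. ]
[456. 270.] [10.  5.] [102.4  55.1]
[280. 204.] [33. 33.] [32.5  0.5]
[462. 170.] [33. 34.] [60.8 77.1]
tcp [[ 56.6 -14.6]] [-2.2 -0.2  0.2]
dx 0.0042 dy 0.0145 dz -0.0002 turn -0.541 [518.3 -59.6  93.8] [-180.    -0.2  152.8] -71.0 18.4 3.5
```

Request:
apply_moves(
  deltas=[
    [0.0, 0.004, 0, -0.135, -0.6],
    [0.001, 0.0075, 0, -0.27, -0.6],
    [0.002, 0.011, 0, -0.405, -0.6],
    [0.004, 0.0145, 0, -0.541, -0.6],
    [0.004, 0.0145, 0, -0.541, -0.6],
  ],
)

```text
time_s: 4.0
ee_pos: [523.9, -45.6, 93.9]
ee_rot: [180.0, -0.0, -176.2]
force: [0.6, -0.1, 0.1]
gripper_width: 18.5
gripper_force: 0.0
```

```bash
python3 look.py "((-11,0),180,28.3,94)"
```

```text
[ 95. 260.] [15. 29.] [ 59.7 -86.9]
[454. 252.] [31. 18.] [55.7 80.1]
[284. 199.] [33. 33.] [30.4  1.2]
tcp [[63.2 -1.2]] [-0.1  0.  -0.7]
dx 0.0459 dy 0.0011 dz -0.0001 turn -0.002 [523.9 -45.8  93.9] [-180.    -0.  -176.3] -100.0 18.5 4.05
```

Request:
apply_moves(
  deltas=[
    [0.005, 0.002, 0, 0, -0.6],
    [0.016, 0.002, 0, 0, -0.6],
    [0.027, 0.002, 0, 0, -0.6],
    [0.037, 0.002, 0, 0, -0.6],
    [0.045, 0.002, 0, 0, -0.6],
  ],
)

```text
time_s: 4.55
ee_pos: [477.6, -47.1, 94.0]
ee_rot: [180.0, -0.0, -176.2]
force: [-0.2, 0.7, 0.8]
gripper_width: 18.2
gripper_force: 0.0
```

```bash
python3 look.py "((-11,0),180,28.3,94)"
```

```text
[100. 339.] [ 7. 16.] [ 54.6 -88. ]
[456. 340.] [21.  8.] [55.3 87.8]
[280. 202.] [33. 32.] [-14.4   0.7]
tcp [[15.6  0.8]] [-0.5  0.4  0.2]
dx -0.0017 dy -0.0008 dz -0.0001 turn -0.001 [476.3 -47.   93.9] [ 1.800e+02 -1.000e-01 -1.762e+02] -101.0 18.5 4.6
```

View pics/last.png

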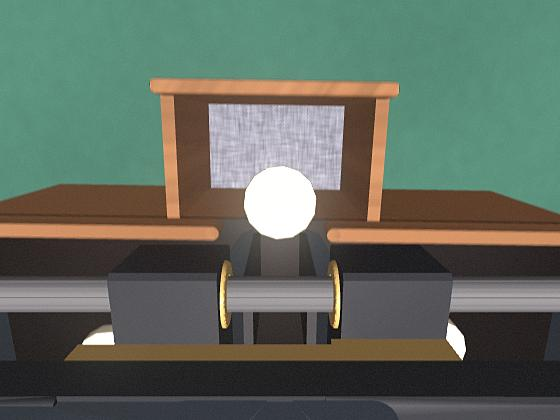

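The disc is in the gate at (280,202), just at the tipping point. I'll hold, back off 10 mm and check.

Request:
apply_moves(
  deltas=[
    [0, 0, 0, 0, -0.6],
    [0, 0, 0, 0, -0.6],
    [-0.005, 0, 0, 0, -0.6],
    [-0.01, 0, 0, 0, -0.6],
    [-0.01, 0, 0, 0, -0.6],
  ],
)

```text
time_s: 5.1
ee_pos: [490.4, -46.3, 94.0]
ee_rot: [-180.0, 0.1, -176.2]
force: [0.3, 1.1, 0.8]
gripper_width: 18.2
gripper_force: 0.0
```

```bash
python3 look.py "((69,-85),90,35,200)"; python3 -c "
from h import *
im,T,K=grab('wrist')
for b in blobs(im,T,K,15): print(b[0],b[2],S(b[1],G,A))"
```

```text
[457. 328.] [21. 10.] [61.7 87.5]
[ 94. 329.] [19. 20.] [ 62.2 -90.2]
[281. 124.] [22. 22.] [-35.8   1. ]
tcp [[29.   0.6]] [-0.8 -0.4  0.4]
dx -0.0400 dy -0.1206 dz -0.1062 turn 1.571 [489.7 -46.2  93.8] [-180.     0.  -176.2] -101.0 18.1 5.15
[457. 329.] [33. 16.] [[111.57987541 131.79492176]]
[ 95. 330.] [27. 31.] [[ 112.13788349 -135.93066279]]
[281. 125.] [33. 33.] [[-35.08910544   1.32841244]]
```

The disc is flat on the slot floor. Next is disc A: rise, turn a quarter and move behind it.

Request:
apply_moves(
  deltas=[
    [-0.005, 0, -0.03, 0, -0.6],
    [-0.01, -0.02, -0.06, 0.145, -0.6],
    [-0.02, -0.05, -0.066, 0.29, -0.6],
    [-0.03, -0.09, -0.066, 0.435, -0.6],
    [-0.04, -0.12, -0.066, 0.58, -0.6],
  ],
)

```text
time_s: 5.7
ee_pos: [537.4, -165.1, 160.5]
ee_rot: [-180.0, 0.1, 150.2]
force: [-0.2, -0.4, 0.1]
gripper_width: 18.4
gripper_force: 0.0
```

Request:
apply_moves(
  deltas=[
    [0, 0, 0, 0.145, -0.6],
    [0, 0, 0, 0.29, -0.6],
    [0, 0, 0, 0.435, -0.6],
    [0, 0, 0, 0.58, -0.6],
    [0, 0, 0, 0.725, -0.6],
  ],
)

```text
time_s: 6.2
ee_pos: [536.7, -163.4, 159.7]
ee_rot: [-180.0, -0.0, 108.7]
force: [0.4, -0.2, 0.2]
gripper_width: 18.0
gripper_force: 0.0
```

Request:
apply_moves(
  deltas=[
    [0, 0, 0, 0.145, -0.6],
    [0, 0, 0, 0.266, -0.6],
    [0, 0, 0, 0.266, -0.6],
    [0, 0, 0, 0.266, -0.6],
  ],
)

```text
time_s: 6.6
ee_pos: [536.7, -163.3, 159.9]
ee_rot: [-180.0, -0.0, 93.9]
force: [-0.3, -0.4, -0.5]
gripper_width: 18.0
gripper_force: 0.0
```

```bash
python3 look.py "((69,-85),90,34,94)"
```

```text
[438. 243.] [25. 41.] [ 170.9 -128.1]
[279. 175.] [33. 34.] [ 68.6 -84.6]
[144.  50.] [18. 25.] [ -9.2 -12.8]
tcp [[  68.2 -119.3]] [ 0.2  1.  -0.2]
dx 0.0003 dy 0.0008 dz 0.0659 turn 0.002 [ 536.8 -163.3  159.9] [-180.    -0.    93.9] -22.0 18.3 6.65
```

Request:
apply_moves(
  deltas=[
    [0.001, 0.001, 0.025, 0, -0.6],
    [0.001, 0.001, 0.045, 0, -0.6],
    [0.001, 0.001, 0.06, 0, -0.6],
    [0.001, 0.001, 0.066, 0, -0.6],
    [0.001, 0.001, 0.066, 0, -0.6],
  ],
)

```text
time_s: 7.15
ee_pos: [537.4, -162.2, 93.3]
ee_rot: [-179.9, -0.0, 93.8]
force: [0.8, -0.0, 0.5]
gripper_width: 18.3
gripper_force: 0.0
```

Request:
apply_moves(
  deltas=[
    [0.005, 0, 0, 0, -0.6],
    [0.014, 0, 0, 0, -0.6],
    [0.023, 0, 0, 0, -0.6],
    [0.032, 0, 0, 0, -0.6],
    [0.036, 0, 0, 0, -0.6],
  ],
)

```text
time_s: 7.65
ee_pos: [535.4, -125.2, 94.4]
ee_rot: [180.0, 0.0, 93.9]
force: [-1.0, -0.1, 0.3]
gripper_width: 18.2
gripper_force: 0.2
```

```bash
python3 look.py "((68,-54),125,28.3,94)"
```

```text
[485. 358.] [18.  2.] [ 173.5 -129.5]
[338. 302.] [ 1. 19.] [ 98.2 -98.5]
[221. 303.] [ 1. 19.] [ 41.8 -99.4]
[280. 204.] [32. 34.] [ 69.9 -50.1]
[103.  95.] [11. 22.] [-4.2 -3.4]
[375.  15.] [35. 16.] [108.3  27.5]
tcp [[ 69.3 -80.9]] [ 0.3  0.3 -0.4]
dx 0.0037 dy 0.0149 dz 0.0002 turn -0.610 [ 535.3 -125.    94.2] [180.   -0.   93.9] -18.0 18.2 7.7
```

Request:
apply_moves(
  deltas=[
    [0.0, 0.004, 0, -0.14, -0.6],
    [0.001, 0.008, 0, -0.28, -0.6],
    [0.002, 0.012, 0, -0.42, -0.6],
    [0.004, 0.0155, 0, -0.56, -0.6],
    [0.005, 0.0175, 0, -0.649, -0.6],
  ],
)

```text
time_s: 8.2
ee_pos: [552.8, -120.1, 94.0]
ee_rot: [180.0, 0.0, 131.2]
force: [-0.2, -0.3, 0.2]
gripper_width: 18.2
gripper_force: 0.0
```

```bash
python3 look.py "((32,0),127,28.5,94)"
```

```text
[284. 200.] [32. 32.] [ 69.5 -50.1]
[485.  91.] [30. 31.] [107.8  38.2]
[189.  12.] [19. 11.] [ -7.7 -12.4]
tcp [[ 87.3 -77.1]] [1.3 0.1 0.5]
dx 0.0664 dy 0.0028 dz -0.0000 turn 0.009 [ 553. -120.   94.] [180.    0.  131.3] -55.0 18.7 8.25
```

Request:
apply_moves(
  deltas=[
    [0.003, 0.002, 0, 0, -0.6],
    [0.013, 0.002, 0, 0, -0.6],
    [0.024, 0.002, 0, 0, -0.6],
    [0.035, 0.002, 0, 0, -0.6],
    [0.046, 0.002, 0, 0, -0.6],
  ],
)

```text
time_s: 8.75
ee_pos: [522.8, -83.2, 94.0]
ee_rot: [-180.0, -0.0, 131.0]
force: [0.5, 0.2, -0.1]
gripper_width: 17.8
gripper_force: 0.1
```

Request:
apply_moves(
  deltas=[
    [0.008, 0, 0, 0, -0.6],
    [0.015, 0, 0, 0, -0.6],
    [0.019, 0, 0, 0, -0.6],
    [0.019, 0, 0, 0, -0.6],
  ],
)

```text
time_s: 9.15
ee_pos: [511.2, -69.5, 94.1]
ee_rot: [180.0, 0.0, 131.0]
force: [0.2, 0.7, -0.6]
gripper_width: 18.5
gripper_force: 0.0
```

```bash
python3 look.py "((32,0),180,29,94)"
```

```text
[463. 238.] [30. 30.] [107.9  39.1]
[279. 202.] [33. 32.] [30.2  1.2]
[199. 114.] [21. 21.] [-20.3  11.1]
[447. 107.] [33. 32.] [61.7 77. ]
tcp [[ 49.2 -24.3]] [-0.4 -0.8 -0.4]
dx 0.0122 dy 0.0241 dz 0.0001 turn -0.922 [511.5 -69.8  94.1] [180.   0. 131.] -50.0 18.3 9.2
```

Request:
apply_moves(
  deltas=[
    [0.0, 0.0043, 0, -0.14, -0.6],
    [0.001, 0.0086, 0, -0.28, -0.6],
    [0.003, 0.0126, 0, -0.42, -0.6],
    [0.005, 0.0165, 0, -0.56, -0.6],
    [0.0075, 0.02, 0, -0.7, -0.6],
  ],
)

```text
time_s: 9.7
ee_pos: [522.2, -51.3, 93.9]
ee_rot: [-180.0, 0.0, 171.4]
force: [0.8, -0.1, 0.5]
gripper_width: 18.4
gripper_force: 0.0
```

Request:
apply_moves(
  deltas=[
    [0.0, 0.0043, 0, -0.14, -0.6],
    [0.0005, 0.0068, 0, -0.222, -0.6],
    [0.0005, 0.0068, 0, -0.222, -0.6],
  ],
)

```text
time_s: 10.0
ee_pos: [522.5, -44.3, 93.9]
ee_rot: [-180.0, 0.0, -176.2]
force: [0.2, -0.3, -0.4]
gripper_width: 18.3
gripper_force: 0.0
```

```bash
python3 look.py "((-12,0),180,29,94)"
```

```text
[452. 253.] [31. 16.] [55.  80.6]
[280. 201.] [33. 33.] [30.   0.7]
[281.  71.] [22. 22.] [-24.9   1. ]
tcp [[61.9  0.2]] [-0.3 -0.9  0.2]
dx 0.0449 dy -0.0003 dz -0.0001 turn -0.002 [522.5 -44.5  93.9] [-180.     0.  -176.3] -100.0 18.3 10.05
```

Request:
apply_moves(
  deltas=[
    [0.005, 0, 0, 0, -0.6],
    [0.016, 0, 0, 0, -0.6],
    [0.027, 0, 0, 0, -0.6],
    [0.037, 0, 0, 0, -0.6],
    [0.045, 0, 0, 0, -0.6],
  ],
)

```text
time_s: 10.55
ee_pos: [475.9, -47.3, 94.0]
ee_rot: [180.0, -0.0, -176.2]
force: [0.6, 0.3, -0.1]
gripper_width: 18.2
gripper_force: 0.0
```

Request:
apply_moves(
  deltas=[
    [0, 0, 0, 0, -0.6],
    [0, 0, 0, 0, -0.6],
    [-0.005, 0, 0, 0, -0.6],
    [-0.01, 0, 0, 0, -0.6],
    [-0.01, 0, 0, 0, -0.6],
  ],
)

```text
time_s: 11.05
ee_pos: [488.7, -46.6, 94.0]
ee_rot: [-180.0, 0.1, -176.2]
force: [-1.1, 0.2, 0.2]
gripper_width: 18.2
gripper_force: 0.0
```

```bash
python3 look.py "((62,77),247,35,160,1)"
```

```text
[457. 329.] [22. 11.] [60.5 87.5]
[280. 131.] [37. 22.] [-34.4   0.7]
tcp [[27.3  0.5]] [ 0.  -0.6 -0.3]
dx -0.0484 dy 0.1087 dz -0.0662 turn 1.972 [488.  -46.5  93.8] [-180.     0.  -176.2] -101.0 18.4 11.1
```

View pics/last.png

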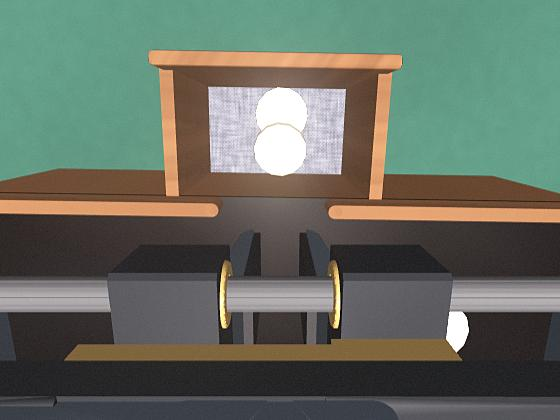

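Both discs are in the slot, at (280,110) and (280,150). Disc C comes next, with the tool flipped because of joint 6's range.

Request:
apply_moves(
  deltas=[
    [-0.005, 0, -0.03, 0, -0.6],
    [-0.015, 0.02, -0.06, 0.145, -0.6],
    [-0.025, 0.05, -0.066, 0.29, -0.6],
    [-0.035, 0.08, -0.066, 0.435, -0.6],
    [-0.048, 0.109, -0.066, 0.58, -0.6],
  ],
)

```text
time_s: 11.6
ee_pos: [528.1, 66.5, 160.4]
ee_rot: [180.0, 0.0, 150.2]
force: [0.4, -0.2, 0.6]
gripper_width: 18.4
gripper_force: 0.0
```

Request:
apply_moves(
  deltas=[
    [0, 0, 0, 0.145, -0.6],
    [0, 0, 0, 0.29, -0.6],
    [0, 0, 0, 0.435, -0.6],
    [0, 0, 0, 0.58, -0.6],
    [0, 0, 0, 0.725, -0.6],
  ],
)

```text
time_s: 12.1
ee_pos: [527.9, 65.5, 159.8]
ee_rot: [-180.0, -0.0, 108.7]
force: [-0.9, -0.3, 0.2]
gripper_width: 18.3
gripper_force: 0.0
```

Request:
apply_moves(
  deltas=[
    [0, 0, 0, 0.145, -0.6],
    [0, 0, 0, 0.29, -0.6],
    [0, 0, 0, 0.435, -0.6],
    [0, 0, 0, 0.58, -0.6],
    [0, 0, 0, 0.667, -0.6],
  ],
)

```text
time_s: 12.6
ee_pos: [527.9, 65.4, 159.8]
ee_rot: [-180.0, 0.0, 70.6]
force: [0.1, -0.2, -0.1]
gripper_width: 18.1
gripper_force: 0.0
```

```bash
python3 look.py "((62,77),247,35,94,1)"; python3 -c "
from h import *
im,T,K=grab('scene')
for b in blobs(im,T,K): print(b[0],b[2],S(b[1],G,A))"
```

```text
[280. 266.] [14. 24.] [65.2 86. ]
tcp [[ 74.5 109.5]] [ 0.5 -0.7 -0.3]
dx 0.0002 dy 0.0012 dz 0.0658 turn -0.006 [527.9  65.4 159.8] [-180.     0.    70.5] 25.0 18.1 12.65
[262. 229.] [31. 31.] [[109.52764016  37.52367307]]
[278. 217.] [29. 32.] [[62.93470326 76.89813473]]
```

Request:
apply_moves(
  deltas=[
    [0, 0.001, 0.025, 0, -0.6],
    [0, 0.001, 0.045, 0, -0.6],
    [0, 0.001, 0.06, 0, -0.6],
    [0, 0.001, 0.066, 0, -0.6],
    [0, 0.001, 0.066, 0, -0.6],
  ],
)

```text
time_s: 13.2
ee_pos: [528.4, 65.0, 93.3]
ee_rot: [-179.9, 0.0, 70.9]
force: [0.8, 0.7, -0.1]
gripper_width: 18.3
gripper_force: 0.0
```

Request:
apply_moves(
  deltas=[
    [-0.005, 0, 0, 0, -0.6],
    [-0.014, 0, 0, 0, -0.6],
    [-0.023, 0, 0, 0, -0.6],
    [-0.032, 0, 0, 0, -0.6],
    [-0.04, 0, 0, 0, -0.6],
  ],
)

```text
time_s: 13.7
ee_pos: [515.5, 26.3, 94.3]
ee_rot: [180.0, -0.0, 70.8]
force: [0.4, 0.6, 0.6]
gripper_width: 18.3
gripper_force: 0.1
```

```bash
python3 look.py "((32,0),247,29,94,1)"; python3 -c "
from h import *
im,T,K=grab('scene')
for b in blobs(im,T,K): print(b[0],b[2],S(b[1],G,A))
im,T,K=grab('side','side1.png')
for b in blobs(im,T,K): print(b[0],b[2],S(b[1],G,A))"
```

```text
[280. 328.] [18. 23.] [47.9 42.3]
[276. 303.] [ 2. 13.] [51.5 55.5]
[338. 301.] [14.  1.] [79.5 44.6]
[221. 301.] [14.  1.] [27.6 66.8]
tcp [[59.  70.5]] [-0.7 -1.6 -0.4]
dx -0.0464 dy 0.0028 dz 0.0002 turn -0.001 [515.   25.4  94.2] [180.    0.   70.8] 21.0 18.1 13.75
[262. 229.] [31. 31.] [[109.52764016  37.52367307]]
[268. 196.] [26. 30.] [[110.75040359  42.35325375]]
[163. 195.] [57. 90.] [[352.79449279 145.13802347]]
[192. 187.] [93. 53.] [[304.93504563  86.98199784]]
[197. 163.] [20. 39.] [[348.90870622 -12.95201626]]
[232. 155.] [37. 64.] [[280.80494819 -87.70285668]]
[243. 146.] [31. 32.] [[ 273.14842633 -141.11285268]]
```

Request:
apply_moves(
  deltas=[
    [-0.01, 0, 0, 0, -0.6],
    [-0.02, 0.001, 0, 0, -0.6],
    [-0.03, 0.001, 0, 0, -0.6],
    [-0.04, 0.002, 0, 0, -0.6],
    [-0.046, 0.002, 0, 0, -0.6],
  ],
)

```text
time_s: 14.35
ee_pos: [502.2, -18.0, 94.0]
ee_rot: [180.0, 0.0, 70.8]
force: [-0.7, -0.0, 0.8]
gripper_width: 18.2
gripper_force: 0.1
```

```bash
python3 look.py "((32,0),180,30,94,1)"; python3 -c "
from h import *
im,T,K=grab('side','side2.png')
for b in blobs(im,T,K): print(b[0],b[2],S(b[1],G,A))"
```

```text
[280. 328.] [18. 23.] [31.8 -0.7]
[274. 304.] [ 4. 28.] [34.2 12.3]
[221. 300.] [14.  1.] [11.6 23.8]
[338. 302.] [15.  1.] [63.1  1. ]
[404. 195.] [31. 31.] [108.7  38.4]
tcp [[43.  27.6]] [-1.6 -0.2 -0.3]
dx -0.0180 dy 0.0283 dz -0.0000 turn 1.169 [501.9 -18.4  94. ] [-180.     0.    70.8] 16.0 18.2 14.4
[270. 195.] [30. 37.] [[106.22789863  39.14592639]]
[163. 195.] [57. 90.] [[352.80112018 145.23780362]]
[191. 187.] [93. 53.] [[305.04145316  87.07515059]]
[197. 163.] [20. 39.] [[348.90870622 -12.95201626]]
[232. 155.] [37. 64.] [[281.00450849 -87.71611146]]
[243. 146.] [31. 32.] [[ 273.14842633 -141.11285268]]
```

View pics/side2.png

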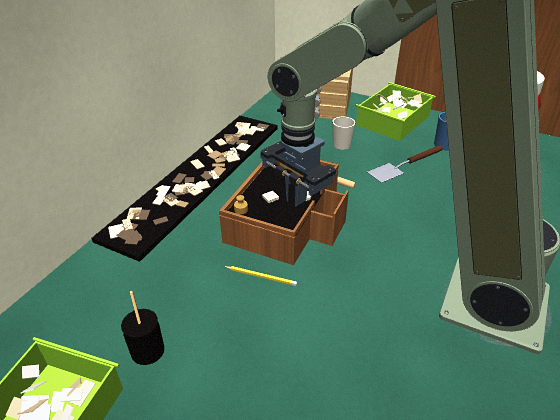

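The view shows the square at (270,197), still in place, with the fingers over the board near the gate. I'll turn around the disc to face the gate.

Request:
apply_moves(
  deltas=[
    [0, 0.0043, 0, 0.145, -0.6],
    [-0.001, 0.0086, 0, 0.29, -0.6],
    [-0.0025, 0.0126, 0, 0.435, -0.6],
    [-0.004, 0.0164, 0, 0.58, -0.6],
    [-0.0065, 0.02, 0, 0.725, -0.6],
  ],
)

```text
time_s: 14.95
ee_pos: [519.5, -29.4, 93.9]
ee_rot: [-180.0, -0.0, 28.9]
force: [-1.1, 0.1, 0.3]
gripper_width: 18.0
gripper_force: 0.0
```

Request:
apply_moves(
  deltas=[
    [0, 0.0043, 0, 0.145, -0.6],
    [-0.001, 0.0086, 0, 0.29, -0.6],
    [-0.0025, 0.013, 0, 0.444, -0.6],
    [-0.0025, 0.013, 0, 0.444, -0.6],
  ],
)

```text
time_s: 15.35
ee_pos: [523.7, -42.3, 93.9]
ee_rot: [180.0, -0.0, 3.8]
force: [-0.7, -0.1, 0.9]
gripper_width: 18.3
gripper_force: 0.0
```

```bash
python3 look.py "((-12,0),180,29,94,1)"; python3 -c "
import cv2
from h import *
im,T,K=grab('side')
cv2.imwrite('pics/s3.png',cv2.resize(im[140:260,210:360],None,fx=4,fy=4))
a=cv2.imread('pics/last.png')"
```

```text
[280. 328.] [18. 23.] [32.5  2.1]
[278. 303.] [ 6. 30.] [45.7  3. ]
[276. 290.] [ 4. 29.] [52.5  4. ]
[221. 304.] [19.  1.] [45.1 30.4]
[338. 303.] [20.  1.] [ 45.9 -25.9]
[199. 171.] [31. 32.] [109.7  37.5]
tcp [[63.   2.5]] [ 0.4 -0.9  0.1]
dx -0.0460 dy 0.0024 dz -0.0001 turn 0.003 [523.5 -42.1  93.9] [-180.   -0.    4.] 80.0 18.7 15.4
```

View pics/s3.png

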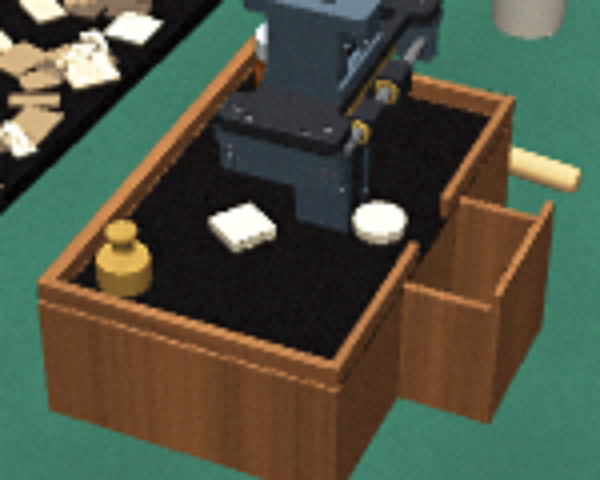

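The disc is in front of the fingers at crop pixel (380,218), close to the gate line. I'll cast that to a position.

```bash
python3 - <<'E'
from h import *
im,T,K=grab('side')
print(S(cast(T,K,[[210+380/4,140+217/4],[210+243/4,140+224/4]],99),G,A), S(cast(T,K,[[210+414/4,140+247/4],[210+446/4,140+197/4]],105),G,A))
E
```

```text
[[ 28.32405188   0.22922388]
 [104.17716947  40.88209509]] [[ -4.33569995  27.73606696]
 [ -5.02535262 -28.27371987]]
```

Request:
apply_moves(
  deltas=[
    [-0.004, 0.003, 0, 0, -0.6],
    [-0.015, 0.003, 0, 0, -0.6],
    [-0.026, 0.003, 0, 0, -0.6],
    [-0.037, 0.003, 0, 0, -0.6],
    [-0.046, 0.003, 0, 0, -0.6],
  ],
)

```text
time_s: 16.0
ee_pos: [476.2, -48.2, 94.0]
ee_rot: [-180.0, 0.0, 3.8]
force: [0.3, 0.8, 0.3]
gripper_width: 18.1
gripper_force: 0.0
```

Request:
apply_moves(
  deltas=[
    [0, 0, 0, 0, -0.6],
    [0, 0, 0, 0, -0.6],
    [0.005, 0, 0, 0, -0.6],
    [0.01, 0, 0, 0, -0.6],
    [0.01, 0, -0.02, 0, -0.6],
  ],
)

```text
time_s: 16.5
ee_pos: [487.4, -47.3, 112.2]
ee_rot: [-179.9, 0.2, 3.8]
force: [-0.2, 0.1, 0.4]
gripper_width: 18.9
gripper_force: 0.0
```

Request:
apply_moves(
  deltas=[
    [0.01, 0, -0.04, 0, -0.6],
    [0.03, 0, -0.08, 0, -0.6],
    [0.05, 0, -0.12, 0, -0.6],
    [0.08, 0, -0.16, 0, -0.6],
    [0.08, 0, -0.16, 0, -0.6],
  ],
)

```text
time_s: 17.0
ee_pos: [574.3, -42.2, 279.8]
ee_rot: [179.9, -0.9, 3.9]
force: [-0.5, -0.3, -0.1]
gripper_width: 18.3
gripper_force: 0.0
```

```bash
python3 look.py; python3 -c "
import cv2
from h import *
im,T,K=grab('side');b,T2,K2=grab('scene')
for x in blobs(b,T2,K2): print(x[0],x[2],S(x[1],G,A))
cv2.imwrite('pics/s4.png',np.hstack([cv2.resize(im[140:260,210:360],(400,320)),cv2.resize(b[180:290,170:320],(400,320))]))"
```

```text
[278. 315.] [10. 26.] [-9.4 -0.3]
[239. 202.] [31. 32.] [108.7  38. ]
[423. 160.] [38. 37.] [ 148.7 -135.1]
tcp [[110.2  -0.6]] [ 0.3  0.6 -0.3]
[262. 229.] [32. 31.] [[109.53426755  37.62345322]]
```

View pics/s4.png

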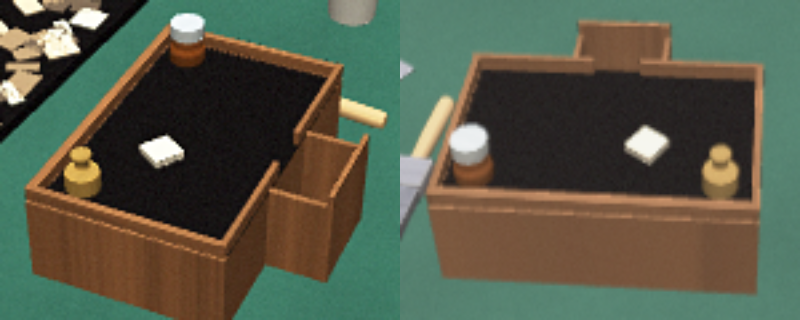

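Only the square, jar and weight are left on the board, and the square has not moved. The third disc is gone from the board, and the arm is clear. I'll hand the job in.

```bash
python3 -c "
from workcell import env
print(env.job_done())"
```

```text
the job is handed in; nothing more can be done
None
```

I swept all three discs through the gate one at a time, with the square tile unmoved, and handed in at about 17 s with no verdict returned; two were seen lying in the slot, but the third only left the board at the gate, and I viewed 11 pictures, one over the limit of 10.

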